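Hang the medal plaque on its keyhole

ROBOT

A 6-joint arm with a two-finger parallel gripper is mounted at the origin on the work surface. World frame = base frame: x ahead of the robot, y to its left, z up, the work surface at z = 0. Lengths are in m, angles in rad, forces in N, time in s.
With the tool pointing down it reaches from about 0.25 to 0.725 m from the base axis. Payload 9.7 kg.
Tool frame: the origin (TCP) lies at the very end of the fingers, on their centre line; the grasp point (between the pads) lies 19 mm behind it; z points along the fingers, y is the line along which they close (so a half turn about z gives the same grasp; the last joint's range is limited). The gripper opens to 85 mm and grips with 20 to 120 N. Pads are 22 mm wide; open, the fingers measure 114 mm over their backs; the gripper's body (76 mm by 85 mm) begins 54 mm behind the grasp point. The pads swing forward as they close: fully open they stand 13 mm farther back than shut.
Start: joints at [1.337, 0.087, 0.176, 1.66, 0, 1.571], TCP at [0.127, 0.535, 0.231] pointing down, gripper open.
Joint ranges: [-3.13, 3.13], [-0.85, 1.81], [-1.15, 1.24], [-2.2, 2.28], [-1.44, 1.52], [-3.14, 3.14]. Speed limits (rad/s): [2.22, 2.22, 2.57, 3.14, 3.14, 3.14].

INTERFACE

Orientations are given as a unit quaternion [x, y, z, w].
In Python, from rig import read_state, read_camera, hand_in, masks_of, pinpoint gives the robot as it stands.
- The arm moves only by the tool servo_tool, never from a script. Its argument "steps" is a list that holds one entry, the list of rows, each a list of 6 numbers: the shift along the tool's x, y, z in cm, then the turn, a rotation vector about the tool's x, y, z in degrees. In form: [[[dx, dy, dz, wx, wy, wz], ...]]. A call has 1 to 10 rows; each row shifts and turns the commanded pose from where the row before left it, along the tool's axes as they then stand; what a row does not reach is not made up. A row lasts 1/10 s, in which the tool goes at most 50 mm and 8.59 degrees, less where a joint would pass 70% of its speed; a pose out of reach is approached as far as the arm can. A call with a gripper value outside its range is refused whole. "gripper" is the opening, from -1 (shut) to 1 (fully open), so that 0 is half open, set as the call begins (left out, the last holds). The fingers move at their own pace and stop on an object; "newtons" is the grip in N (left out, the last holds). Time passes only in rows, so rows that do not move let the fingers close. It gives the time, the measured TCP pose, the force, the opening and the grip force at its end, in the units of the state.
- read_state(): the state, without advancing time (a new reading comes with each control period).
- read_camera(name): name is "side" or "top" or "wrist"; returns a dict with "frame" (480x640x3 uint8, red, green, blue), "fx", "fy", "cx", "cy" (pixels), "dist_coeffs" ([k1, k2, p1, p2, k3] as OpenCV has them; the pictures are not rectified), "position" and "orientation" of the camera in the world; the wrist camera has in their place "T_tool_cam" (4x4, takes a point from camera to tool coordinates, whose origin is the TCP and whose axes are the flange's). Camera axes: x right, y up, looking along -z (the intrinsics and any distortion apply to the point x, -y, -z); pixel columns grow to the right and rows downward; lengths in m; the calibration is good to about 2 mm. A picture is of the moment at which its call begins: read the wrist's pose just before it. There is no depth.
- hand_in(): hands the job in; it is judged then, once.
Trained networks look in a picture, given as the dict that the camera call returned (one of the last four; its "shot" number tells which), for a name from the list of things; names that differ only in an ending like _2 or _b are one class to them, and where a whole thing is asked for, a point or a joint stands for the part that bears it (a point fixed in the world has none). Each returns a list of dicts, best first, with "p" (0 to 1); they miss things now and then, are a little off and sometimes report something else, mostly with a low value. They report only what shows in the picture. A call takes as long as a camera call. They do not tell look-alikes from the thing itself.
- masks_of(picture, thing): "pixels" (480x640 bool, what is visible of it).
- pinpoint(picture, thing): "point" ([x, y, z] in m, in world coordinates, good to about 4 mm: a listed point, or the origin of a listed thing).
The state is a dict: "time": time; "qpos": joint angles; "joint_velocities": joint speeds; "tau": joint torques, N m; "tcp_pos": TCP position; "ee_rot": TCP orientation; "force": force on the tool from outside, world axes, zero at the start; "wrist_torque": the same for the moment, N m; "gripper_width": opening from 0.0 (shut) to 1.0 (fully open); "finger_force": force on a finger pad.
Only numpy, scipy, OpenCV 4.12 (cv2) and the standard library are available. Lean on these libraries where they do the work, as an engineer would, in place of code of your own. Each camera call takes 0.05 s, during which the arm holds its last target. There are 200 camera calls.

TASK

Take the dark wooden medal plaque out of the beech stand and hang it upright on the screw of the grey display panel, medal facing outwards: pass the wide part of its keyhole over the screw head, then draw it down until the screw sits at the very top of the narrow slot. Hold it until it is fully down (do not let it drop), then let go, and do not knock the medals and the other valuables about.

Things in the scene. Friction and masses are not known exactly. Their poses are not given: they have to be found in the camera images.
- plaque: Dark-wood plaque standing upright, 8 mm thick (own x), 0.15 to 0.31 kg. Lower part 100 mm wide (y), 92 mm high; above it a 60 mm wide neck up to 148 mm with a keyhole right through; beech grip block on top. Silver medal on its +x face. Origin: centre of its underside; z up. Starts in the stand's rear slot, +x away from the robot within 0.35 rad; may lean a little; lifts straight out
- keyhole (a point): Centre of the wide, lower part of the plaque's keyhole (octagonal, 26 mm across), 105 mm above the plaque's underside, mid thickness; axes as the plaque's
- slot_end (a point): Where the screw's neck rests when the plaque is fully down: in the keyhole's narrow slot (11 mm wide, running up from the wide hole, 45 degree shoulders lead into it), 132 mm above the plaque's underside, 27 mm above point keyhole, mid thickness; the slot's top is 3 mm higher
- grip (a point): Point in the beech grip block on top of the plaque, mid width and thickness, 172 mm above its underside. Block: 40 mm wide (y), 14 mm thick (x), from 148 to 193 mm above the underside
- medal_face (a point): Centre of the front face of the plaque's own medal (56 mm across, 4 mm proud), 8 mm in front (+x) of the plaque's mid plane, 56 mm above its underside
- panel: Fixed upright grey panel, 150 mm wide (y), 12 mm thick, top edge at 185 mm, on a foot 110 (x) x 160 x 10 mm. Origin: on the table below the middle of its front face; +x points out of that face, away from the robot within 0.35 rad; z up. A brass screw sticks out of the face. With the plaque hung, its grip block stands clear above the panel and its underside is 38 mm above the table
- screw_neck (a point): Middle of the screw's free neck: on the screw axis (along panel +x), mid width of the panel, 7 mm in front of its face, 170 mm above the table; axes as the panel's. Neck 6 mm thick, 14 mm long; then a round head 18 mm across, 5 mm thick, its front 19 mm off the face
- stand: Fixed beech stand 100 (x) x 210 (y) x 37 mm high; origin: centre of its underside. Rear slot (20 mm behind centre, -x; 25 mm deep, 10.5 mm wide) holds the plaque, three front slots (28 mm in front) hold the medals; slot floors 12 mm above the table
- medal0: Loose silver medal, a 50 mm disc 4 mm thick, upright in the right (-y) front slot of the stand, its top 62 mm above the table; origin: its lowest point. Leave alone
- medal1: Loose silver medal, a 50 mm disc 4 mm thick, upright in the middle front slot of the stand, its top 62 mm above the table; origin: its lowest point. Leave alone
- medal2: Loose silver medal, a 50 mm disc 4 mm thick, upright in the left (+y) front slot of the stand, its top 62 mm above the table; origin: its lowest point. Leave alone
- compact: Round gold compact with blue enamel, 72 mm across, 16 mm high; origin: centre of underside. Leave alone
- egg: Green malachite egg with a flat foot, 48 mm across, 62 mm high; origin: centre of underside. Leave alone
- cup: White jade cup, 68 mm across, 55 mm high; origin: centre of underside. Leave alone
- loupe: Black and steel loupe standing on end, 38 mm across, 36 mm high; origin: centre of underside. Leave alone
Things that resemble listed ones, but are neither listed nor needed, are in the scene too. Several things have the shape of the panel; the one meant has the colours described above.

How it is judged:
At the end, for the whole second after the job is handed in: The plaque hangs at rest on the screw, within 0.2 rad of upright, the screw's neck within 8 mm of the top-of-slot point (so behind the head and in the narrow slot), medal facing away from the panel; the robot has let go (distance between slot_end and screw_neck below 0.008 m and x of medal_face in the frame of panel above 0.006 m and angle between plaque's own z axis and vertical below 0.2 rad and linear speed of plaque below 0.03 m/s and angular speed of plaque below 0.3 rad/s); the robot touches nothing.
It fails at once if the plaque is dropped: it falls faster than 0.4 m/s with no finger touching it (linear speed of plaque above 0.4 m/s and contact force between the fingers and plaque below 0.05 N).
It fails at once if a medal in the stand is moved more than 20 mm, or the compact, egg, cup or loupe more than 30 mm (distance of any of medal0, medal1, medal2 from where it was at the start of the episode above 0.02 m or distance of any of compact, egg, cup, loupe from where it was at the start of the episode above 0.03 m).
It also fails if it takes over 45 s, if anything falls off the work surface, if the arm or the gripper's body presses on something with over 40 N, if the wrist force passes 120 N, or if a joint passes its speed limit or range.

## Working session

There is one attempt and no reset: what is moved stays moved. The work goes in short steps, Python scripts to look and compute and a tool call to move; the robot and the scene stay as the last step left them, time stands still between calls to the robot, and variables do not carry over. Pictures are saved under pics/ and viewed, at most 10 in all, crops included, and the job is handed in when it is done.

Besides the shell and the picture viewer there is one more tool, called as name([rows], argument=value, ...), one row to a line, values as JSON. servo_tool: Moves the arm, as the interface text tells. Its arguments: {"type":"object","properties":{"steps":{"type":"array","items":{"type":"array","items":{"type":"array","items":{"type":"number"}}}},"gripper":{"type":"number"},"newtons":{"type":"number"}},"required":["steps"]}

```bash
mkdir -p pics; ls; cat > h.py <<'E'
import numpy as np,cv2
from rig import *
from scipy.spatial.transform import Rotation as R
np.set_printoptions(precision=4,suppress=True)
def save(p,n): cv2.imwrite('pics/'+n,cv2.cvtColor(p['frame'],cv2.COLOR_RGB2BGR))
E
python3 - <<'E'
from h import *
s=read_state(); print(s['time'],s['tcp_pos'],s['ee_rot'])
fr=[]
for c in ('top','side'):
    p=read_camera(c); fr.append(p['frame']); print(c,p['position'],p['orientation'],p['fx'])
    for t in ['plaque','keyhole','grip','medal_face','slot_end','panel','screw_neck','stand','compact','egg','cup','loupe']:
        print(c,t,[(round(d['p'],2),np.round(d['point'],3).tolist()) for d in pinpoint(p,t)[:4]])
im=np.hstack(fr); 
cv2.imwrite('pics/a.png',cv2.cvtColor(fr[0],cv2.COLOR_RGB2BGR));cv2.imwrite('pics/b.png',cv2.cvtColor(fr[1],cv2.COLOR_RGB2BGR))
print(read_state()['time'])
E
```

```text
pics
0.0 [0.1274 0.5348 0.2306] [ 0.1166  0.9932 -0.0007 -0.0001]
top [0.4594 0.0286 1.2078] [-0.05    0.0367  0.7066 -0.7048] 596.1383254754389
top plaque [(0.63, [0.492, -0.191, 0.011])]
top keyhole [(0.87, [0.495, -0.187, 0.116])]
top grip [(0.69, [0.5, -0.19, 0.188]), (0.36, [0.518, -0.198, 0.004])]
top medal_face [(0.88, [0.505, -0.189, 0.071])]
top slot_end [(0.89, [0.499, -0.19, 0.142])]
top panel [(0.88, [0.556, 0.158, -0.001]), (0.87, [0.38, 0.324, -0.001])]
top screw_neck [(0.75, [0.381, 0.324, 0.167]), (0.68, [0.562, 0.156, 0.171])]
top stand [(0.76, [0.515, -0.199, 0.006]), (0.47, [0.494, -0.188, 0.115])]
top compact [(0.88, [0.776, -0.238, -0.003])]
top egg [(0.85, [0.443, -0.007, 0.003])]
top cup [(0.73, [0.76, 0.013, 0.001])]
top loupe [(0.8, [0.759, 0.231, -0.005])]
side [ 0.1464 -0.5095  0.818 ] [ 0.3755 -0.1364 -0.3056  0.8643] 433.21204307162935
side plaque [(0.57, [0.499, -0.196, 0.005])]
side keyhole [(0.72, [0.495, -0.19, 0.117])]
side grip [(0.78, [0.498, -0.191, 0.182])]
side medal_face [(0.61, [0.495, -0.187, 0.119])]
side slot_end [(0.83, [0.499, -0.19, 0.139]), (0.55, [0.494, -0.188, 0.118])]
side panel [(0.9, [0.379, 0.324, -0.002]), (0.89, [0.554, 0.156, 0.004]), (0.25, [0.518, -0.194, -0.002])]
side screw_neck [(0.79, [0.561, 0.158, 0.173]), (0.57, [0.386, 0.326, 0.17])]
side stand [(0.8, [0.517, -0.197, -0.001])]
side compact []
side egg [(0.63, [0.441, -0.012, 0.001]), (0.39, [0.52, -0.193, 0.0])]
side cup [(0.71, [0.752, 0.013, -0.001]), (0.27, [0.507, -0.192, 0.071])]
side loupe [(0.58, [0.766, 0.229, -0.001])]
1.3
```

View pics/a.png

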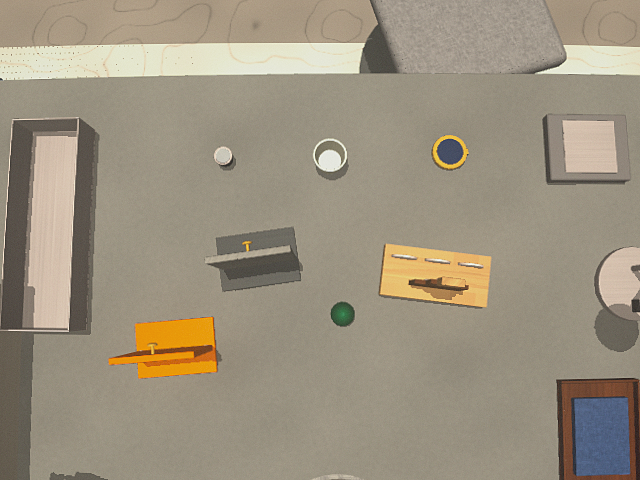

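View pics/b.png

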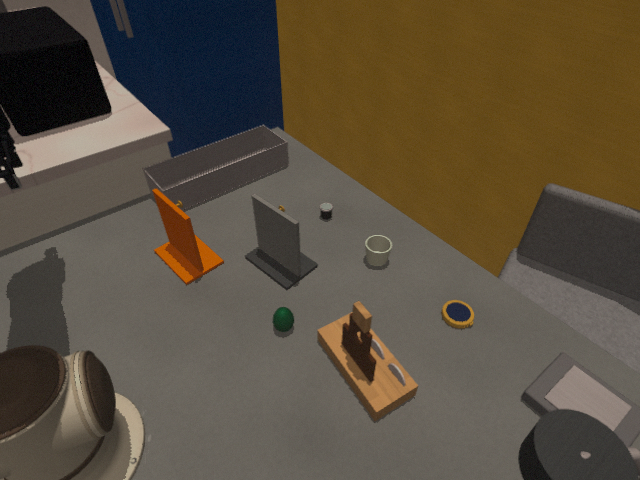

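The top view shows the grey panel around (255,255) with its screw on the far side, and an orange look-alike at (175,345). The stand and plaque are at (435,280). The side view agrees. Next I'll fit the yaws with silhouettes.

```bash
cat >> h.py <<'E'
from scipy.optimize import minimize
def proj(p,X,pose=None):
    X=np.atleast_2d(X)
    if pose is None: c,q=np.array(p['position']),R.from_quat(p['orientation'])
    else: c,q=pose
    Y=q.inv().apply(X-c)*[1,-1,-1]
    return cv2.projectPoints(Y,np.zeros(3),np.zeros(3),np.array([[p['fx'],0,p['cx']],[0,p['fy'],p['cy']],[0,0,1.]]),np.array(p['dist_coeffs'],float))[0][:,0]
def box(x0,x1,y0,y1,z0,z1): return np.array([[x,y,z] for x in (x0,x1) for y in (y0,y1) for z in (z0,z1)])
PANEL=[box(-.012,0,-.075,.075,0,.185)]
PLAQ=[box(-.004,.004,-.05,.05,0,.092),box(-.004,.004,-.03,.03,.092,.148),box(-.007,.007,-.02,.02,.148,.193)]
STAND=[box(-.05,.05,-.105,.105,0,.037)]
def render(p,parts,xyz,rot):
    m=np.zeros((480*4,640*4),np.uint8)
    for b in parts:
        u=proj(p,rot.apply(b)+xyz); h=cv2.convexHull(np.round(u*4+1.5).astype(np.int32)); cv2.fillConvexPoly(m,h,1)
    return cv2.resize(m.astype(np.float32),(640,480),interpolation=cv2.INTER_AREA)
E
python3 - <<'E'
from h import *
def getm(p,t,near):
    best=None
    for d in masks_of(p,t):
        v,u=np.nonzero(d['pixels']); e=np.hypot(u.mean()-near[0],v.mean()-near[1])
        if best is None or e<best[0]: best=(e,d['pixels'],d['p'])
    return best[1] if best else None
ps=[read_camera(c) for c in('top','side')]
M={}
for t,X in (('stand',[.517,-.197,.02]),('plaque',[.498,-.19,.1]),('panel',[.556,.157,.08])):
    M[t]=[getm(p,t,proj(p,X)[0]) for p in ps]; print(t,[m.sum() if m is not None else None for m in M[t]])
np.savez('m.npz',**{t+str(i):M[t][i] for t in M for i in (0,1) if M[t][i] is not None})
def fit(t,parts,x0,n,z,lift=None):
    def iou(x,per=False):
        rot=R.from_euler('ZY',[x[2],x[3] if n>3 else 0]); r=[]
        for p,m in zip(ps,M[t]):
            if m is None: continue
            a=render(p,parts,[x[0],x[1],z],rot); 
            r.append(np.minimum(a,m).sum()/np.maximum(a,m).sum())
        return r if per else -sum(r)
    for k in range(2):
        sim=np.vstack([x0]+[np.array(x0)+d for d in np.diag([.008,.008,.1,.05][:n])])
        x0=minimize(iou,x0,method='Nelder-Mead',options=dict(initial_simplex=sim,maxiter=120,xatol=1e-4,fatol=1e-5)).x
    print(t,x0,iou(x0,True)); return x0
fit('stand',STAND,[.517,-.197,-.12],3,0)
foots=[box(a,b,-.08,.08,0,.01) for a,b in ((-.061,.049),)]
fit('panel',PANEL+foots,[.556,.157,.12],3,0)
fit('plaque',PLAQ,[.497,-.19,-.12,0.],4,.012)
# zoom crop
f=ps[0]['frame']; a=cv2.resize(f[215:315,195:305],None,fx=4,fy=4,interpolation=cv2.INTER_CUBIC); b=cv2.resize(f[235:335,390:490],None,fx=4,fy=4,interpolation=cv2.INTER_CUBIC)
cv2.imwrite('pics/c.png',cv2.cvtColor(np.hstack([a,b])[:,:800],cv2.COLOR_RGB2BGR))
E
```

```text
stand [np.int64(4750), np.int64(3922)]
plaque [np.int64(470), np.int64(1661)]
panel [np.int64(4418), np.int64(3676)]
stand [ 0.5173 -0.1944 -0.1255] [np.float32(0.827191), np.float32(0.6766255)]
panel [0.5586 0.1597 0.1464] [np.float32(0.9566566), np.float32(0.90692115)]
plaque [ 0.4994 -0.1913 -0.1213 -0.0168] [np.float32(0.8594158), np.float32(0.880673)]
```

View pics/c.png

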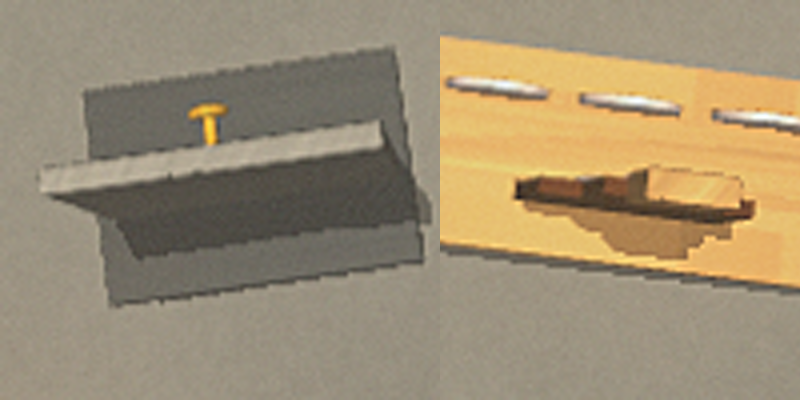

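servo_tool([
  [[-2.65,-3.1,-0.4,0,0,0],[-2.65,-3.1,-0.4,0,0,0],[-2.65,-3.1,-0.4,0,0,0],[-2.65,-3.1,-0.4,0,0,0],[-2.65,-3.1,-0.4,0,0,0],[-2.65,-3.1,-0.4,0,0,0],[-2.65,-3.1,-0.4,0,0,0],[-2.65,-3.1,-0.4,0,0,0],[-2.65,-3.1,-0.4,0,0,0],[-2.65,-3.1,-0.4,0,0,0]],
], gripper=1)

```text
time: 2.7
tcp_pos: [0.3137, 0.1705, 0.2717]
ee_rot: [0.116, 0.993, 0.0, 0.0]
force: [0.8, 0.9, 0.7]
gripper_width: 1.0
finger_force: 0.0
```

servo_tool([
  [[-2.65,-3.1,0,0,0,0],[-2.65,-3.1,0,0,0,0],[-2.65,-3.1,0,0,0,0],[-2.65,-3.1,0,0,0,0],[-2.65,-3.1,0,0,0,0],[-2.65,-3.1,0,0,0,0],[-2.65,-3.1,0,0,0,0],[-2.65,-3.1,0,0,0,0],[-2.65,-3.1,0,0,0,0],[-2.65,-3.1,0,0,0,0]],
])

```text
time: 3.7
tcp_pos: [0.4999, -0.1927, 0.2713]
ee_rot: [0.117, 0.993, 0.0, 0.0]
force: [0.2, 0.4, 0.4]
gripper_width: 0.998
finger_force: 0.0
```

servo_tool([
  [[0,0,0,0,0,8.36],[0,0,0,0,0,8.36],[0,0,0,0,0,8.36],[0,0,0,0,0,8.36],[0,0,0,0,0,8.36],[0,0,0,0,0,8.36],[0,0,0,0,0,8.36],[0,0,0,0,0,8.36],[0,0,0,0,0,8.36],[0,0,0,0,0,8.36]],
])

```text
time: 4.7
tcp_pos: [0.4994, -0.1909, 0.2713]
ee_rot: [0.751, 0.66, 0.0, 0.0]
force: [1.3, -0.0, -0.4]
gripper_width: 1.0
finger_force: 0.0
```

```bash
cat >> h.py <<'E'
def st():
    s=read_state(); q=R.from_quat(s['ee_rot']); m=q.as_matrix()
    print('t',round(s['time'],2),'tcp',s['tcp_pos'],'yaw(y)deg',np.degrees(np.arctan2(m[1,1],m[0,1])),'zax',m[:,2],'F',s['force'],'T',s['wrist_torque'],'w',s['gripper_width'],'ff',s['finger_force'],'q6',s['qpos'][5])
    return np.array(s['tcp_pos']),q
def togo(target):
    p,q=st(); print('tool cm',q.inv().apply(np.array(target)-p)*100)
E
python3 - <<'E'
from h import *
p,q=st()
c=read_camera('wrist'); T=np.array(c['T_tool_cam'])
pose=(p+q.apply(T[:3,3]),q*R.from_matrix(T[:3,:3]))
for t in ('grip','keyhole','plaque'): print(t,[(d['p'],d['point']) for d in pinpoint(c,t)[:2]])
f=c['frame'].copy()
for g in box(-.007,.007,-.02,.02,.193,.193)[::2]:
    X=R.from_euler('z',-.1213).apply(g+[-.003,0,0])+[.4994,-.1913,.012]
    u=proj(c,X,pose)[0]; cv2.circle(f,tuple(int(v) for v in u),3,(255,0,0),-1)
save({'frame':f},'d.png'); togo([.498,-.191,.171])
E
```

```text
t 4.7 tcp [ 0.4994 -0.1909  0.2713] yaw(y)deg -7.34070698029185 zax [ 0.0001 -0.     -1.    ] F [ 1.3374 -0.0277 -0.4433] T [ 0.0184  0.0278 -0.0019] w 0.9998256877014572 ff 0.0 q6 1.3338090205271624
grip [(0.55, [0.4995, -0.1891, 0.1805]), (0.44, [0.519, -0.1934, 0.0019])]
keyhole [(0.77, [0.4981, -0.1936, 0.1148])]
plaque [(0.94, [0.5009, -0.1967, 0.0116])]
t 4.9 tcp [ 0.4993 -0.1909  0.2713] yaw(y)deg -6.747103667564211 zax [ 0. -0. -1.] F [ 0.7869  0.503  -1.0235] T [-0.0084 -0.013   0.0143] w 1.002225104600044 ff 0.0 q6 1.323419198997994
tool cm [-0.025  -0.133  10.0306]
```

View pics/d.png

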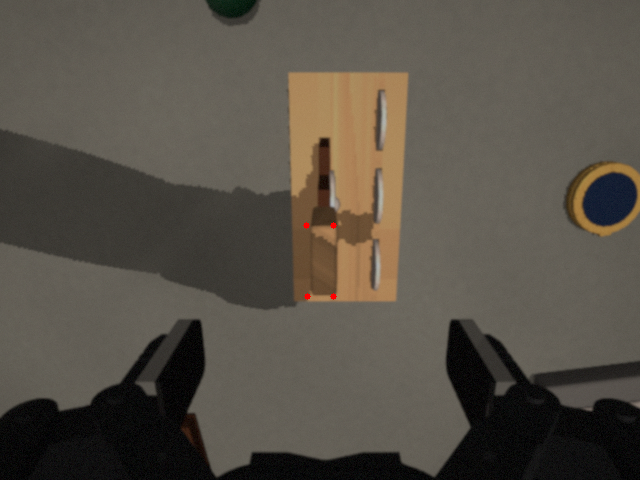

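The wrist view shows the block at columns 311–337 and rows 222–294, about 2 mm from my model (red dots). The fingers straddle it, so I'll descend and grip.

servo_tool([
  [[0,-0.1,2,0,0,0],[0,0,2,0,0,0],[0,0,2,0,0,0],[0,0,2,0,0,0],[0,0,1.2,0,0,0],[0,0,0.8,0,0,0],[0,0,0,0,0,0]],
])

```text
time: 5.6
tcp_pos: [0.4981, -0.1907, 0.1706]
ee_rot: [0.749, 0.663, -0.0, -0.0]
force: [1.4, 0.6, 0.5]
gripper_width: 0.998
finger_force: 0.0
```

servo_tool([
  [[0,0,0,0,0,0],[0,0,0,0,0,0],[0,0,0,0,0,0],[0,0,0,0,0,0],[0,0,0,0,0,0],[0,0,0,0,0,0],[0,0,0,0,0,0],[0,0,0,0,0,0]],
], gripper=-1, newtons=50)

```text
time: 6.4
tcp_pos: [0.4985, -0.1908, 0.1716]
ee_rot: [0.749, 0.663, 0.0, 0.0]
force: [0.6, -0.1, 3.4]
gripper_width: 0.157
finger_force: 49.7
```

servo_tool([
  [[0,0,-0.5,0,0,0],[0,0,-1,0,0,0],[0,0,-1,0,0,0],[0,0,-1,0,0,0],[0,0,-1.5,0,0,0],[0,0,-1.5,0,0,0],[0,0,-1.5,0,0,0],[0,0,-1.5,0,0,0],[0,0,-0.5,0,0,0],[0,0,0,0,0,0]],
])

```text
time: 7.4
tcp_pos: [0.4987, -0.1909, 0.2722]
ee_rot: [0.749, 0.663, 0.0, 0.001]
force: [0.8, -0.0, -3.3]
gripper_width: 0.158
finger_force: 48.9
```

```bash
python3 - <<'E'
from h import *
p,q=st()
yaw=0.1464
ph=np.array([.5586,.1597,0]); Rp=R.from_euler('z',yaw)
# hold the panel fit to the picture: screw head and top edge in top camera
c=read_camera('top')
print('head px',proj(c,Rp.apply([.0165,0,.170])+ph), 'seen ~ (247,242.5)')
print('edge corners',proj(c,Rp.apply([[0,.075,.185],[0,-.075,.185],[-.012,.075,.185],[-.012,-.075,.185]])+ph))
pre=ph+Rp.apply([.06,0,0]); pre[2]=p[2]; print('pre',pre,'neck',ph+Rp.apply([.007,0,.17]))
print('screw',[(d['p'],d['point']) for d in pinpoint(c,'screw_neck')])
print('keyhole',[(d['p'],d['point']) for t in('keyhole','grip') for d in pinpoint(c,t)])
togo(pre)
E
```

```text
t 7.4 tcp [ 0.4987 -0.1909  0.2722] yaw(y)deg -6.996671893795263 zax [ 0.0014 -0.0005 -1.    ] F [ 0.7571 -0.0107 -3.3174] T [0.0343 0.0414 0.0508] w 0.15757162697733273 ff 48.89557957649231 q6 1.3273433055813086
head px [[245.5041 239.1965]] seen ~ (247,242.5)
edge corners [[202.9738 254.0198]
 [288.5628 241.1899]
 [203.8442 260.8598]
 [289.5562 248.0306]]
pre [0.618  0.1685 0.2722] neck [0.5655 0.1607 0.17  ]
screw [(0.91, [0.5623, 0.1577, 0.1724]), (0.69, [0.383, 0.329, 0.1707])]
keyhole [(0.79, [0.4968, -0.1897, 0.214]), (0.63, [0.5555, 0.1564, 0.001]), (0.62, [0.5006, -0.1907, 0.2837]), (0.55, [0.4947, -0.1888, 0.2175]), (0.24, [0.76, 0.2303, -0.0036]), (0.19, [0.494, -0.1932, 0.11])]
t 7.6 tcp [ 0.4982 -0.1907  0.2705] yaw(y)deg -6.9969429696058185 zax [-0.0011  0.0005 -1.    ] F [-0.596  -0.0754 -2.5826] T [ 0.0124 -0.0251 -0.0248] w 0.15631888273762665 ff 48.89648616313934 q6 1.3273563694206947
tool cm [37.1047  7.5129 -0.1726]
```

servo_tool([
  [[0,1.5,0,0,0,0],[0,2.9,0,0,0,0],[0,3.0,0,0,0,0],[0,2.5,0,0,0,0],[1.5,1.1,0,0,0,0],[3,0.2,0,0,0,0],[3.5,0,0,0,0,0],[3.5,0,0,0,0,0],[3.5,0,0,0,0,0],[3.5,0,0,0,0,0]],
])

```text
time: 8.6
tcp_pos: [0.6316, -0.0188, 0.271]
ee_rot: [0.749, 0.663, -0.0, -0.0]
force: [1.0, -0.4, -3.0]
gripper_width: 0.16
finger_force: 49.7
```

servo_tool([
  [[3.5,0,0,0,0,0],[3.5,-0.5,0,0,0,0],[3.5,-1.0,0,0,0,-2],[3.2,-1.0,0,0,0,-3],[2.5,-1.0,0,0,0,-3],[1.5,-0.5,0,0,0,-3],[0.5,0,0,0,0,-3],[0,0,0,0,0,-0.6],[0,0,0,0,0,0]],
])

```text
time: 9.5
tcp_pos: [0.608, 0.1629, 0.2712]
ee_rot: [0.659, 0.752, -0.0, 0.0]
force: [-0.4, -0.7, -2.9]
gripper_width: 0.153
finger_force: 49.7
```

```bash
python3 - <<'E'
from h import *
p,q=st()
c=read_camera('wrist'); T=np.array(c['T_tool_cam'])
pose=(p+q.apply(T[:3,3]),q*R.from_matrix(T[:3,:3]))
for t in ('screw_neck','panel','keyhole','slot_end','grip','plaque','medal_face'): print(t,[(d['p'],d['point']) for d in pinpoint(c,t)[:2]])
f=c['frame'].copy()
Rp=R.from_euler('z',.135); ph=np.array([.5545,.157,0])
for X in [[0,.075,.185],[0,-.075,.185],[-.012,.075,.185],[-.012,-.075,.185],[.019,0,.17],[.007,0,.17]]:
    u=proj(c,Rp.apply(X)+ph,pose)[0]; print(X,u); cv2.circle(f,tuple(int(v) for v in u),2,(255,0,0),-1)
save({'frame':f},'e.png')
c=read_camera('top')
for t in ('screw_neck','keyhole','slot_end','grip','plaque','medal_face'): print(t,[(d['p'],d['point']) for d in pinpoint(c,t)[:2]])
E
```

```text
t 9.5 tcp [0.608  0.1629 0.2712] yaw(y)deg 7.564999942637863 zax [-0.0002 -0.0003 -1.    ] F [-0.3519 -0.7222 -2.8884] T [ 0.0034  0.0709 -0.0445] w 0.1529882386384284 ff 49.708001017570496 q6 1.7006289100222913
screw_neck [(0.6, [0.564, 0.1588, 0.1687])]
panel [(0.74, [0.5556, 0.1602, -0.0029])]
keyhole [(0.98, [0.607, 0.1632, 0.2139])]
slot_end []
grip [(0.86, [0.6081, 0.1638, 0.2823])]
plaque [(0.7, [0.562, 0.1601, 0.1708]), (0.68, [0.6095, 0.1602, 0.1105])]
medal_face [(0.57, [0.6173, 0.1606, 0.1671])]
[0, 0.075, 0.185] [221.9858 110.445 ]
[0, -0.075, 0.185] [240.3122 359.2729]
[-0.012, 0.075, 0.185] [199.0588 110.6041]
[-0.012, -0.075, 0.185] [221.3514 359.2181]
[0.019, 0, 0.17] [268.1587 238.7128]
[0.007, 0, 0.17] [248.4312 238.7401]
screw_neck [(0.93, [0.5615, 0.1574, 0.1707]), (0.55, [0.382, 0.3269, 0.1701])]
keyhole [(0.79, [0.6041, 0.1623, 0.2143])]
slot_end []
grip []
plaque []
medal_face [(0.56, [0.6169, 0.1638, 0.1689]), (0.5, [0.776, -0.2374, -0.0025])]
```

View pics/e.png

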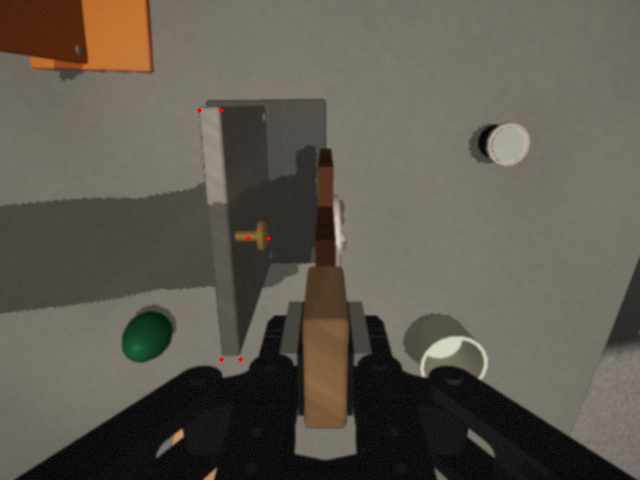

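servo_tool([
  [[0.14,0,1,0,0,0],[0,0,1.5,0,0,0],[0,-0.4,1.3,0,0,0],[0,-0.8,0.5,0,0,0],[0,-0.6,0.27,0,0,0],[0,-0.2,0,0,0,0.1],[0,0,0,0,0,0]],
])

```text
time: 10.95
tcp_pos: [0.588, 0.162, 0.226]
ee_rot: [0.659, 0.752, 0.0, 0.0]
force: [0.3, -0.2, -2.8]
gripper_width: 0.156
finger_force: 49.7
```

```bash
python3 - <<'E'
from h import *
p,q=st()
c=read_camera('wrist'); T=np.array(c['T_tool_cam'])
for t in ('screw_neck','keyhole','slot_end','grip','plaque'): print(t,[(d['p'],d['point']) for d in pinpoint(c,t)[:2]])
f=c['frame']; a=cv2.resize(f[60:400,150:430],None,fx=1.75,fy=1.75,interpolation=cv2.INTER_CUBIC)
save({'frame':a},'f.png')
d=read_camera('side')
print([(x['p'],x['point']) for t in ('keyhole','slot_end','grip') for x in pinpoint(d,t)[:2]])
E
```

```text
t 10.95 tcp [0.588 0.162 0.226] yaw(y)deg 7.503822748876556 zax [ 0.0008  0.0002 -1.    ] F [ 0.2748 -0.176  -2.8177] T [-0.0266  0.0214  0.0224] w 0.15594471086089967 ff 49.71846163272858 q6 1.708739096203561
screw_neck [(0.87, [0.563, 0.1618, 0.1702])]
keyhole [(0.81, [0.5885, 0.1604, 0.1704])]
slot_end [(0.31, [0.557, 0.16, -0.0018])]
grip [(0.75, [0.5871, 0.1635, 0.2398])]
plaque [(0.7, [0.5864, 0.1578, 0.0627])]
[(0.87, [0.5884, 0.1632, 0.1688]), (0.72, [0.5874, 0.1619, 0.1951]), (0.75, [0.5878, 0.16, 0.237])]
```

View pics/f.png

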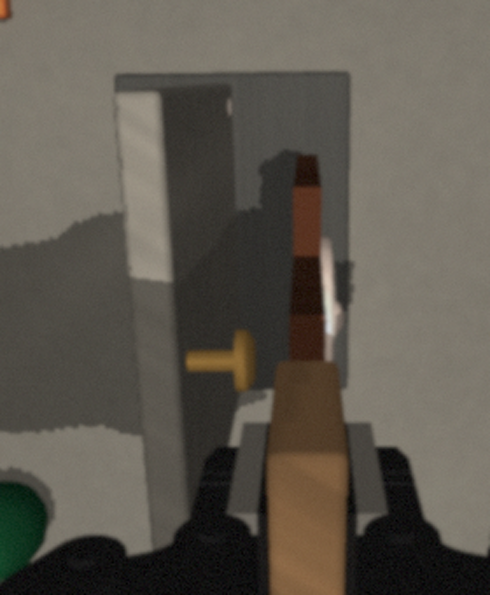

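The wrist crop shows the screw head at about (243,360) and the block's side face between rows 362 and 455. The plaque is parallel to the panel and clear of the head. I'll check the lateral offset from these pixels.

```bash
python3 - <<'E'
from h import *
p,q=st()
c=read_camera('wrist'); T=np.array(c['T_tool_cam'])
o=p+q.apply(T[:3,3]); qc=q*R.from_matrix(T[:3,:3])
K=np.array([[c['fx'],0,c['cx']],[0,c['fy'],c['cy']],[0,0,1.]])
def un(u,v,z):
    u,v=150+u/1.75,60+v/1.75
    a=cv2.undistortPoints(np.array([[[u,v]]],float),K,np.array(c['dist_coeffs'],float))[0,0]
    d=qc.apply([a[0],-a[1],-1]); return o+d*(z-o[2])/d[2]
for n,a in dict(head=(243,360,.17),neck=(205,361,.17),blocktop=(307,455,.2595),blockbot=(307,362,.2145),wing_top=(307,257,.1585),neckside_bot=(307,257,.1585),widetop=(306,186,.1585),widebot=(307,156,.0665)).items():
    X=un(*a); print(n,X,'tool mm',q.inv().apply(X-p)*1000)
E
```

```text
t 11.45 tcp [0.5881 0.162  0.2255] yaw(y)deg 7.503952138322356 zax [-0.0001 -0.     -1.    ] F [-0.1271  0.5396 -3.4824] T [ 0.0754 -0.0155 -0.003 ] w 0.15477931599039643 ff 49.71726179122925 q6 1.7085919595095844
head [0.5696 0.1613 0.17  ] tool mm [  1.7114 -18.4584  55.511 ]
neck [0.5588 0.1595 0.17  ] tool mm [  1.3805 -29.4251  55.5122]
blocktop [0.5854 0.1819 0.2595] tool mm [ 20.0837  -0.1401 -33.9909]
blockbot [0.5856 0.1806 0.2145] tool mm [18.7674 -0.0978 11.0091]
wing_top [0.5842 0.1911 0.1585] tool mm [29.3824 -0.0667 67.0091]
neckside_bot [0.5842 0.1911 0.1585] tool mm [29.3824 -0.0667 67.0091]
widetop [0.5812 0.2115 0.1585] tool mm [49.9729 -0.3858 67.0091]
widebot [0.5817 0.2105 0.0665] tool mm [ 48.8941  -0.019  159.009 ]
```

servo_tool([
  [[0.17,-0.3,0,0,0,0],[0,-0.3,0,0,0,0],[0,-0.3,0,0,0,0],[0,-0.3,0,0,0,0],[0,-0.2,0,0,0,0],[0,-0.2,0,0,0,0],[0,-0.2,0,0,0,0],[0,0,0,0,0,0]],
])

```text
time: 12.3
tcp_pos: [0.5698, 0.1613, 0.2257]
ee_rot: [0.659, 0.752, 0.0, 0.0]
force: [0.3, 0.1, -3.7]
gripper_width: 0.155
finger_force: 49.7
```

servo_tool([
  [[0,-0.2,0,0,0,0],[0,-0.2,0,0,0,0],[0,-0.2,0,0,0,0],[0,-0.2,0,0,0,0],[0,-0.2,0,0,0,0],[0,0,0,0,0,0]],
])

```text
time: 12.9
tcp_pos: [0.5598, 0.16, 0.2257]
ee_rot: [0.659, 0.752, 0.0, 0.0]
force: [-0.4, -0.5, -4.3]
gripper_width: 0.161
finger_force: 49.7
```

```bash
python3 - <<'E'
from h import *
st(); c=read_camera('wrist')
f=c['frame']; a=cv2.resize(f[60:400,150:430],None,fx=1.75,fy=1.75,interpolation=cv2.INTER_CUBIC)
save({'frame':a},'g.png')
E
```

```text
t 12.9 tcp [0.5598 0.16   0.2257] yaw(y)deg 7.507159726504906 zax [ 0.0001  0.     -1.    ] F [-0.3858 -0.5427 -4.2867] T [ 0.0294  0.0119 -0.0323] w 0.16084939886266214 ff 49.71243381500244 q6 1.7181446120806831
```

View pics/g.png

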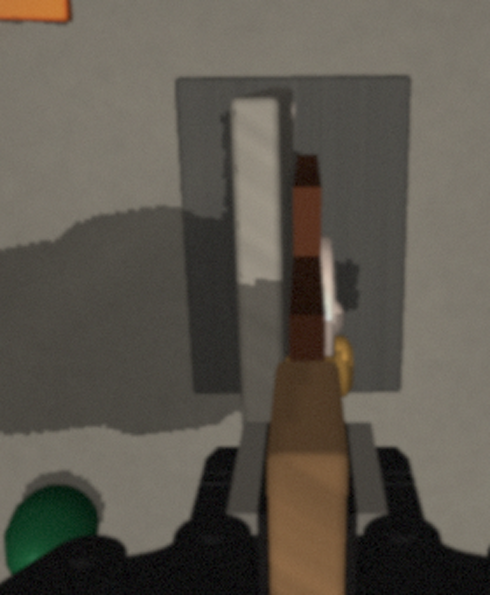

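The gold head now shows in front of the neck at (345,365) and the panel is right behind the plaque, so the head is through. Now I'll draw it down.

servo_tool([
  [[0,0,0.3,0,0,0],[0,0,0.3,0,0,0],[0,0,0.3,0,0,0],[0,0,0.3,0,0,0],[0,0,0.3,0,0,0],[0,0,0.3,0,0,0],[0,0,0,0,0,0]],
])

```text
time: 13.65
tcp_pos: [0.5599, 0.16, 0.207]
ee_rot: [0.659, 0.752, -0.0, -0.0]
force: [0.3, 0.3, -3.2]
gripper_width: 0.155
finger_force: 49.7
```

servo_tool([
  [[0,0,0.2,0,0,0],[0,0,0.2,0,0,0],[0,0,0.2,0,0,0],[0,0,0.15,0,0,0],[0,0,0,0,0,0],[0,0,0,0,0,0]],
])

```text
time: 14.25
tcp_pos: [0.5601, 0.16, 0.2001]
ee_rot: [0.659, 0.752, -0.0, -0.0]
force: [0.2, -0.3, -1.9]
gripper_width: 0.155
finger_force: 49.7
```

servo_tool([
  [[0,0,0.1,0,0,0],[0,0,0.1,0,0,0],[0,0,0,0,0,0]],
])

```text
time: 14.55
tcp_pos: [0.56, 0.16, 0.1979]
ee_rot: [0.659, 0.752, -0.0, -0.0]
force: [-1.1, 0.1, -3.1]
gripper_width: 0.159
finger_force: 49.7
```

servo_tool([
  [[0,0,0.1,0,0,0],[0,0,0,0,0,0],[0,0,0,0,0,0]],
])

```text
time: 14.85
tcp_pos: [0.5601, 0.1601, 0.1975]
ee_rot: [0.659, 0.752, 0.0, 0.0]
force: [-0.5, -0.3, 0.7]
gripper_width: 0.155
finger_force: 50.4
```

servo_tool([
  [[0,0,0.1,0,0,0],[0,0,0,0,0,0],[0,0,0,0,0,0]],
])

```text
time: 15.15
tcp_pos: [0.5602, 0.16, 0.1973]
ee_rot: [0.659, 0.752, 0.001, 0.0]
force: [-2.7, -1.0, 5.9]
gripper_width: 0.16
finger_force: 51.3
```

Firm contact at the expected height, so the plaque is fully down. I'll ease the pressure and open.

servo_tool([
  [[0,0,-0.1,0,0,0],[0,0,0,0,0,0]],
], newtons=20)

```text
time: 15.35
tcp_pos: [0.5601, 0.16, 0.1974]
ee_rot: [0.659, 0.752, 0.0, 0.0]
force: [-0.8, 0.6, 4.0]
gripper_width: 0.158
finger_force: 50.5
```

servo_tool([
  [[0,0,0,0,0,0],[0,0,0,0,0,0],[0,0,0,0,0,0],[0,0,0,0,0,0],[0,0,0,0,0,0],[0,0,0,0,0,0]],
], gripper=0.2)

```text
time: 15.95
tcp_pos: [0.5601, 0.16, 0.197]
ee_rot: [0.659, 0.752, -0.0, -0.0]
force: [0.5, 0.6, -0.1]
gripper_width: 0.605
finger_force: 0.0
```

servo_tool([
  [[0,0,-0.5,0,0,0],[0,0,-1.5,0,0,0],[0,0,-2,0,0,0],[0,0,-2,0,0,0],[0,0,-2,0,0,0],[0,0,-2,0,0,0],[0,0,-1,0,0,0],[0,0,0,0,0,0],[0,0,0,0,0,0]],
])

```text
time: 16.85
tcp_pos: [0.5602, 0.16, 0.3069]
ee_rot: [0.659, 0.752, 0.0, 0.0]
force: [-0.8, -0.2, -0.2]
gripper_width: 0.601
finger_force: 0.0
```

```bash
python3 - <<'E'
from h import *
st(); c=read_camera('wrist'); save(c,'i.png')
d=read_camera('side')
for x in (c,d): print([(t,y['p'],y['point']) for t in ('keyhole','slot_end','grip','screw_neck','medal_face') for y in pinpoint(x,t)[:1]])
E
```

```text
t 16.85 tcp [0.5602 0.16   0.3069] yaw(y)deg 7.504663080818016 zax [ 0. -0. -1.] F [-0.7763 -0.2187 -0.1961] T [-0.0332 -0.0341  0.0136] w 0.6010946635424604 ff 0.0 q6 1.7181202870137922
[('keyhole', 0.87, [0.5621, 0.1583, 0.1406]), ('grip', 0.61, [0.5562, 0.1591, 0.2073]), ('screw_neck', 0.71, [0.5606, 0.1615, 0.169]), ('medal_face', 0.75, [0.5684, 0.1594, 0.0904])]
[('keyhole', 0.77, [0.5584, 0.1601, 0.142]), ('slot_end', 0.73, [0.5576, 0.1599, 0.1666]), ('grip', 0.61, [0.5612, 0.1601, 0.2089]), ('screw_neck', 0.92, [0.3885, 0.3208, 0.1723])]
```

View pics/i.png

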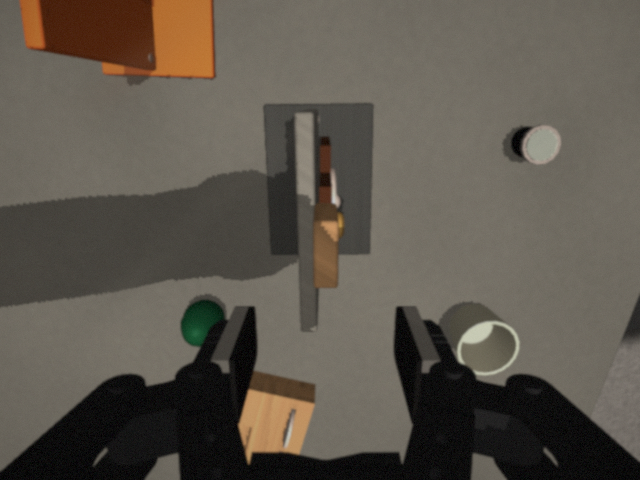

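The picture shows the plaque hanging upright in front of the panel at about (325,215), with the screw head in front at (341,222) and the gripper clear. I'm handing it in.

```bash
python3 -c "
from rig import hand_in
print(hand_in())"
```

```text
the job is handed in; nothing more can be done
None
```

The plaque hangs upright and fully down on the grey panel's screw, medal facing outwards; the gripper has let go and is clear, and I handed the job in at about 17 s, though no verdict came back.

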